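Restart a tripped disc sander with the dust collector running

ROBOT

A 7-joint arm with a two-finger parallel gripper is mounted at the origin on the work surface. World frame = base frame: x ahead of the robot, y to its left, z up, the work surface at z = 0. Lengths are in m, angles in rad, forces in N, time in s.
With the tool pointing down it reaches from about 0.425 to 0.925 m from the base axis. Payload 6.8 kg.
Tool frame: the origin (TCP) lies between the finger pads; the fingertips stand bot.nose_length ahead of it and the grasp point (between the pads) lies 6 mm ahead of it (bot.nose_length is the distance from the TCP to the fingertips, in m); z points along the fingers, y is the line along which they close (so a half turn about z gives the same grasp; the last joint's range is limited). The gripper opens to 85 mm and grips with 20 to 120 N. Pads are 22 mm wide; open, the fingers measure 114 mm over their backs; the gripper's body (76 mm by 85 mm) begins 54 mm behind the grasp point. The pads swing forward as they close: fully open they stand 13 mm farther back than shut.
Start: joints at [-1.33, 0.477, 0.022, 1.555, -0.011, 1.109, -0.083], TCP at [0.231, 0.634, 0.256] pointing down, gripper open.
Joint ranges: [-2.96, 2.96], [-0.34, 2.1], [-1.41, 1.46], [0.24, 2.44], [-1.37, 4.51], [0.17, 1.92], [-2.96, 2.96]. Speed limits (rad/s): [2.39, 2.39, 3.14, 3.14, 3.14, 3.14, 3.14].

INTERFACE

Orientations are given as a 3x3 rotation matrix whose columns are the frame's x, y, z axes.
In Python, from workcell import bot, fingers, cams, sign_off gives the robot as it stands. The module is installed in compiled form; this text tells all that it offers. Calls block until the motion is done:
- bot.move_pose(position, orientation): joint-space move of the TCP to a pose.
- bot.move_straight(position, rot=None, vel=0.15, stop_force=None): straight line of the TCP; rot=None keeps the orientation; vel is the mean speed in m/s. With stop_force (N) it stops when the force on the tool has changed by that much, and returns True; else False.
- bot.move_joints(angles): joint-space move.
- fingers.command_gripper(opening): finger opening in m; the grip force is fixed at half the most; returns when the fingers have stopped.
- bot.wait(seconds).
- bot.ik(position, orientation): joint angles nearest the present ones, or None.
- bot.read_state(): the state.
- cams.get_image(name): name is "scene" or "top" or "wrist"; returns the picture (480x640x3 uint8, blue, green, red); there is no depth.
- cams.camera_params(name): a dict with "fov_y" (degrees; the focal length in pixels is half the picture's height over the tangent of half this angle, whatever the lens; pixels are square), "cx", "cy" (the principal point, pixels), "rvec" (rotation vector, rad) and "tvec" (3), from world to camera coordinates, as OpenCV has them; the wrist camera has in their place "tool_from_camera" (4x4, takes a point from camera to tool coordinates, whose origin is the TCP and whose axes are the flange's). Camera axes: x right, y down, z forward; pixel columns grow to the right and rows downward; lengths in m; the calibration is good to about 2 mm. The wrist camera is an equidistant fisheye: a pixel r from the principal point sees the ray r / f radians off the axis. A picture is of the moment at which its call begins: read the wrist's pose just before it. camera_params takes no time and is no camera call.
A pose or a line that the arm cannot do raises bot.Unreachable and nothing moves.
- sign_off(): hands the job in; it is judged then, once.
The state is a dict: "time_s": time; "qpos": joint angles; "qd": joint speeds; "tau": joint torques, N m; "position": TCP position; "ee_rot": TCP orientation; "wrist_force": force on the tool from outside, world axes, zero at the start; "ft_torque": the same for the moment, N m; "grip_width": finger opening in m; "gripper_force": force on a finger pad.
Only numpy, scipy, OpenCV 4.12 (cv2) and the standard library are available. Lean on these libraries where they do the work, as an engineer would, in place of code of your own. Each camera call takes 0.05 s, during which the arm holds its last target. There are 200 camera calls.

TASK

The disc sander has tripped: gently press its blue breaker button in until it is home and stays in, then press and let go the green button on the dust collector's handset, and last press the sander's green start button fully in, so that the collector is running before the sander. Use a light touch each time, do not press the red buttons, and leave the handset lying where it is and the mug, jar and push block undisturbed.

Things in the scene. Friction and masses are not known exactly. Their poses are not given: they have to be found in the camera images.
- sander: Grey bench disc sander fixed to the bench, 200 mm disc facing the robot, highest point 275 mm. Origin: on the bench under its middle; z up, x away from the robot. Base local x -0.135 to 0.175, y +-0.13; aluminium table 250 mm wide, 160 mm high (gauge on it to 192 mm), local x -0.15 to -0.03. Its switch box stands on a pedestal at local (-0.025, 0.255).
- switch_box: Grey switch box of the sander, 164 long x 106 wide x 52 mm thick, fixed, its face leaning 15 degrees (0.26 rad) from level: it looks up and towards the robot. Origin: centre of its back, 52 mm under the face; z out of the face, x up the face (away from the robot). Row down the face: green start at the top (far, x 0.050), red stop mushroom (x 0), blue breaker at the bottom (x -0.050).
- reset_top (a point): Centre of the top of the blue breaker (thermal reset) button, 18 mm across, on the sander's switch box. It stands 14 mm proud of the face when popped out and 8 mm when pushed in (collar round it 3 mm high, 23 mm across). Its z axis points out of the face (leaning 15 degrees (0.26 rad) from vertical towards the robot), its x axis up the face; the button goes in along -z.
- reset (a joint): Blue breaker button, m: 0 popped out (tripped, as it is at the start), 0.006 fully in. About 3 N of friction, no spring: it stays where it is pushed to; stop at 0.006, past which only the cap gives on an overtravel spring (4 mm more, 4 N rising to 20 N).
- start_top (a point): Centre of the top of the green start button, 24 mm across, on the sander's switch box; 14 mm proud of the face when out, 8 mm when in (bezel 3 mm high, 30 mm across). Axes as reset_top.
- start (a joint): Green start button of the sander, m: 0 out, 0.006 fully in. About 3 N of friction, no spring: once pressed it is held in; stop at 0.006, past which only the cap gives on an overtravel spring (4 mm more, 4 N rising to 20 N).
- stop_top (a point): Centre of the top of the red stop mushroom, 30 mm across, 16 mm proud of the face, between the green and blue buttons of the switch box. Not to be pressed. Axes as reset_top.
- stop (a joint): Red stop button of the sander, m: 0 out, 0.008 fully in; springs back (2.4 N at first, 9 N fully in). To be left alone.
- handset: Radio handset of the dust collector, lying loose on its back on the bench: black box with orange ends, 172 x 66 x 30 mm, about 0.35 kg. Origin: centre of its underside; x along its length towards the green button, z up. Green button 40 mm from the middle on the +x side, red button 40 mm on the -x side. Its yaw can be anything.
- collector_on_top (a point): Centre of the top of the green (collector on) button of the handset, 26 mm across, 12 mm above the handset's face, 42 mm above the bench. It goes down along -z.
- collector_on (a joint): Green handset button, m: 0 up, 0.008 fully down on a hard stop; springs back (2.4 N at first, 5 N at 0.003, 9 N fully down); it switches from 0.003.
- collector_off_top (a point): Centre of the top of the red (collector off) button of the handset, same size as the green one. Not to be pressed.
- collector_off (a joint): Red handset button, m: 0 up, 0.008 fully down; springs back like the green one. To be left alone.
- mug: White ceramic mug with a handle, 82 mm across, 95 mm high, standing loose on the bench. Origin: centre of its underside.
- jar: Glass jar with a brass lid, 68 mm across, 85 mm high, standing loose on the bench. Origin: centre of its underside.
- push_block: Yellow push block with a black bow handle, 150 x 75 mm, 86 mm high, standing loose on the bench. Origin: centre of its underside.
There are look-alikes about, which are no part of the job. Of the things like the handset, leave any that is brown or yellow; of the rest the larger one is meant.

How it is judged:
By the outcome, as a careful person would: the job done as asked, in the order asked, and still so for the second after the job is handed in, with the robot touching nothing.
It also fails if it takes over 70 s, if anything falls off the work surface, if the arm or the gripper's body presses on something with over 40 N, if the wrist force passes 120 N, or if a joint passes its speed limit or range.

## Working session

There is one attempt and no reset: what is moved stays moved. The work goes in short steps, each a Python script; the robot and the scene stay as the last script left them, time stands still between calls to the robot, and variables do not carry over. Pictures are saved under pics/ and viewed, at most 10 in all, crops included, and the job is handed in when it is done.

```bash
mkdir -p pics
cat > h.py <<'E'
import numpy as np, cv2
from workcell import bot, fingers, cams, sign_off
def ray(name,u,v,st=None):
    p=cams.camera_params(name); f=240/np.tan(np.radians(p["fov_y"])/2)
    d=np.array([(u-p["cx"])/f,(v-p["cy"])/f,1.])
    if "rvec" in p:
        R=cv2.Rodrigues(np.array(p["rvec"],float))[0]; t=np.array(p["tvec"],float).ravel()
        d=R.T@d; return -R.T@t, d/np.linalg.norm(d)
    r=np.hypot(d[0],d[1]); s=np.sin(r)/r if r>1e-9 else 1
    d=np.array([d[0]*s,d[1]*s,np.cos(r)])
    T=np.array(p["tool_from_camera"]); Rw=np.array(st["ee_rot"])
    return np.array(st["position"])+Rw@T[:3,3], Rw@T[:3,:3]@d
def onz(o,d,z): return o+d*(z-o[2])/d[2]
def tri(rs):
    A=0;b=0
    for o,d in rs:
        P=np.eye(3)-np.outer(d,d); A=A+P; b=b+P@o
    x=np.linalg.solve(A,b); return x,[np.linalg.norm((np.eye(3)-np.outer(d,d))@(x-o)) for o,d in rs]
E
python3 - <<'E'
from h import *
s=bot.read_state(); print(s["time_s"],s["position"],s["wrist_force"],bot.nose_length,s["grip_width"])
for n in ("scene","top","wrist"):
    im=cams.get_image(n); cv2.imwrite(f"pics/{n}0.png",im)
    p=cams.camera_params(n); print(n,p)
E
```

```text
0.0 [0.23053156 0.63385558 0.25535466] [-0.01821051 -0.1544766  -0.34549925] 0.025 0.08512047343097197
scene {'fov_y': 44.42654663027904, 'cx': 332.10914165515663, 'cy': 239.8535126985287, 'rvec': array([ 1.65513278,  1.53605452, -0.81961177]), 'tvec': array([-0.11649019, -0.18958224,  1.8073964 ])}
top {'fov_y': 49.73859117504757, 'cx': 328.39463432852966, 'cy': 233.23663960193133, 'rvec': array([ 2.21167404, -2.19088315,  0.0843973 ]), 'tvec': array([0.05129835, 0.54153428, 1.24904004])}
wrist {'fov_y': 65.70646984690485, 'cx': 315.1904731257599, 'cy': 236.4856543645185, 'tool_from_camera': array([[ 1.61744817e-03, -9.62301584e-01, -2.71979861e-01,
         6.84892828e-02],
       [ 9.99998639e-01,  1.64501772e-03,  1.26637349e-04,
        -6.81189644e-04],
       [ 3.25548368e-04, -2.71979695e-01,  9.62302935e-01,
        -1.17639726e-01],
       [ 0.00000000e+00,  0.00000000e+00,  0.00000000e+00,
         1.00000000e+00]])}
```

View pics/top0.png

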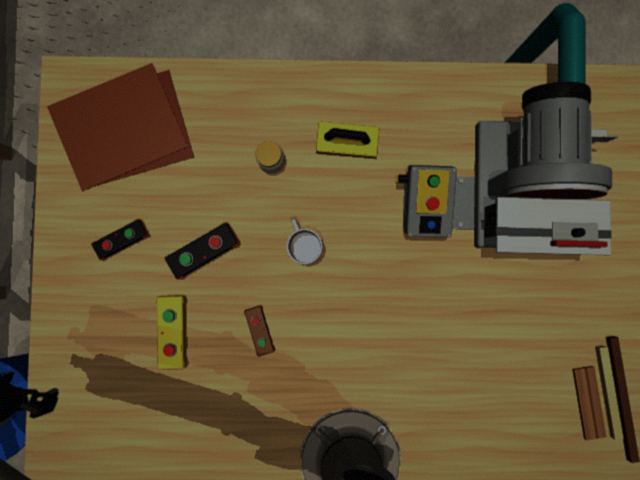

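View pics/scene0.png

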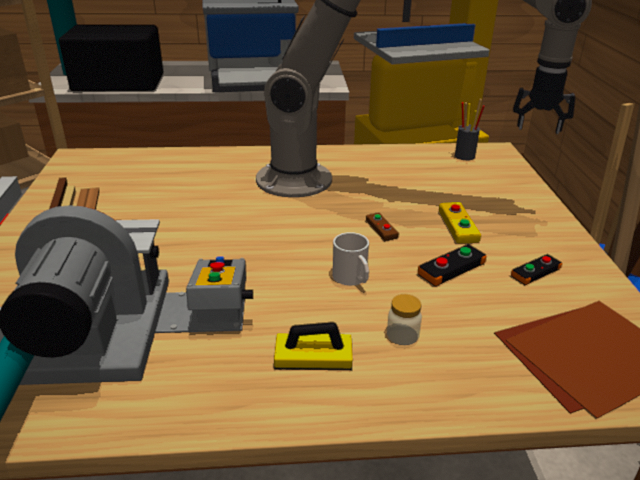

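Top view: the handset-like things are a small black one at (120,240), a large black one at (203,250) with its green button at (186,259) and red at (215,242), a yellow one at (171,332) and a brown one at (259,331). Yellow and brown are ruled out, so the larger black one at (203,250) is meant. The switch box is at (431,202), with green at (434,181), red at (432,204) and blue at (431,225). The scene view shows the same layout.

Next I'll measure these and make one confirming crop.

Run:
```python
from h import *
def blob(im,col,u,v,R=12):
    hsv=cv2.cvtColor(im,cv2.COLOR_BGR2HSV); H,S,V=[hsv[...,i].astype(int) for i in range(3)]
    m={'g':(H>45)&(H<90)&(S>90)&(V>50),'r':((H<6)|(H>172))&(S>140)&(V>90),'b':(H>100)&(H<130)&(S>120)&(V>50)}[col].astype(np.uint8)
    n,l,st,c=cv2.connectedComponentsWithStats(m)
    k=[(np.hypot(*(c[i]-(u,v))),i) for i in range(1,n) if st[i,4]>8]
    d,i=min(k); return c[i],st[i]
T=cv2.imread("pics/top0.png");S=cv2.imread("pics/scene0.png")
for nm,col,t,s,z in [('con','g',(186,259),(465,251),.042),('coff','r',(215,242),(442,262),.042),('start','g',(434,181),(214,277),.15),('stop','r',(432,204),(217,266),.15),('reset','b',(431,225),(220,261),.14)]:
    a,sa=blob(T,col,*t); b,sb=blob(S,col,*s)
    x,e=tri([ray('top',*a),ray('scene',*b)])
    print(nm,a.round(1),sa,b.round(1),sb,x.round(4),np.round(e,4),onz(*ray('top',*a),z).round(4),onz(*ray('scene',*b),z).round(4))
for nm,u,v,z in [('mug',304,246,.095),('jar',269,153,.085),('blk',348,140,.03),('big1',167,267,.03),('big2',238,230,.03),('sm1',94,247,.02),('sm2',147,230,.02),('boxTL',408,166,.15),('boxBL',405,236,.13),('boxTR',455,167,.15)]:
    print(nm,onz(*ray('top',u,v),z).round(3))
c=np.hstack([cv2.resize(T[205:285,80:250],None,fx=3,fy=3),]); d=cv2.resize(T[160:245,395:480],None,fx=3,fy=3)[:240]
cv2.imwrite("pics/crop0.png",np.hstack([c,d]))
```

```text
con [184.8 258.7] [179 254  12  11  97] [465.  250.9] [460 247  11   9  82] [0.4756 0.3987 0.0328] [0.0004 0.0004] [0.4756 0.3967 0.042 ] [0.4892 0.393  0.042 ]
coff [214.3 241.5] [209 237  11  10  85] [441.6 260.7] [436 257  12  10  77] [0.5174 0.3296 0.035 ] [0.0001 0.0001] [0.5171 0.3281 0.042 ] [0.5274 0.3263 0.042 ]
start [434.1 180.8] [430 176  10  11  81] [214.1 276.1] [209 272  11   9  90] [ 0.6572 -0.1808  0.1129] [0.0004 0.0004] [ 0.6512 -0.1729  0.15  ] [ 0.7089 -0.1731  0.15  ]
stop [432.5 202.9] [427 197  12  12 109] [216.5 265.5] [210 262  15   9  88] [ 0.6078 -0.1798  0.1039] [0.0005 0.0005] [ 0.6023 -0.1691  0.15  ] [ 0.674  -0.1714  0.15  ]
reset [431.  224.3] [427 221   8   8  50] [219.3 259.1] [216 257   8   5  36] [ 0.5599 -0.1794  0.0875] [0. 0.] [ 0.5559 -0.1679  0.14  ] [ 0.6374 -0.1695  0.14  ]
mug [0.507 0.113 0.095]
jar [0.722 0.197 0.085]
blk [0.768 0.011 0.03 ]
big1 [0.456 0.442 0.03 ]
big2 [0.546 0.274 0.03 ]
sm1 [0.502 0.621 0.02 ]
sm2 [0.544 0.495 0.02 ]
boxTL [ 0.683 -0.115  0.15 ]
boxBL [ 0.53  -0.112  0.13 ]
boxTR [ 0.682 -0.219  0.15 ]
```

View pics/crop0.png

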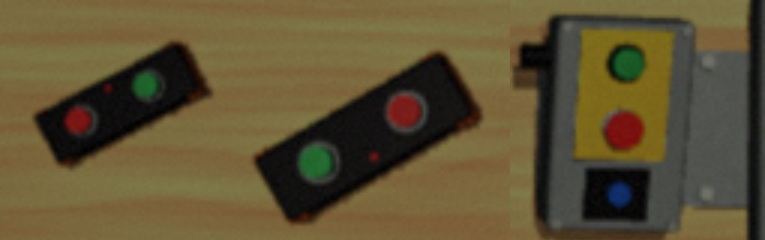

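The crop confirms it: of the two black handsets the right-hand one, about 190 mm across its diagonal against 133 mm for the other, is the larger. It has orange ends and its green button is at the lower left. I'll close the gripper and take wrist views over the handset and the box.

```bash
cat >> h.py <<'E'
def rot(z,yaw):
    z=np.array(z)/np.linalg.norm(z); x=np.array([np.cos(yaw),np.sin(yaw),0]); x=x-z*(x@z); x/=np.linalg.norm(x)
    return np.column_stack([x,np.cross(z,x),z])
def best(p,z,yaws):
    mid=np.array([0,.88,.02,1.34,1.57,1.04,0]); q0=np.array(bot.read_state()["qpos"]); c=[]
    for y in yaws:
        q=bot.ik(p,rot(z,y))
        if q is not None: c.append((np.abs(np.array(q)-q0).max(),y,np.round(q,2)))
    c.sort(key=lambda t:t[0]); return c
def mask(im,col):
    hsv=cv2.cvtColor(im,cv2.COLOR_BGR2HSV); H,S,V=[hsv[...,i].astype(int) for i in range(3)]
    return {'g':(H>45)&(H<90)&(S>90)&(V>50),'r':((H<6)|(H>172))&(S>140)&(V>90),'b':(H>100)&(H<130)&(S>120)&(V>50)}[col].astype(np.uint8)
E
python3 - <<'E'
from h import *
s=bot.read_state(); print(np.round(s["ee_rot"],2).tolist())
ys=np.arange(-8,8)*np.pi/8; D=(0,0,-1); n=np.array([-np.sin(.262),0,np.cos(.262)])
for nm,p,z in [('hs',(.4756,.3967,.2),D),('reset',np.array([.56,-.179,.093])+.13*n,-n),('start',np.array([.657,-.18,.118])+.13*n,-n)]:
    print(nm); [print(round(a,2),round(y,2),q) for a,y,q in best(p,z,ys)[:5]]
E
```

```text
[[-0.94, 0.34, -0.0], [0.34, 0.94, -0.0], [-0.0, -0.0, -1.0]]
hs
0.34 1.96 [-0.99  0.45  0.26  1.76 -0.14  0.95 -0.28]
0.4 2.36 [-0.93  0.45  0.18  1.76 -0.1   0.95  0.07]
0.51 2.75 [-0.87  0.44  0.1   1.76 -0.05  0.95  0.43]
0.55 1.57 [-1.05  0.46  0.34  1.77 -0.18  0.95 -0.64]
0.87 -3.14 [-0.81  0.44  0.03  1.75 -0.01  0.95  0.79]
reset
0.97 1.57 [-0.56  0.33  0.99  2.1  -0.6   0.69  0.81]
0.98 1.18 [-0.56  0.33  1.    2.1  -0.61  0.69  0.44]
0.99 0.79 [-0.57  0.34  1.01  2.1  -0.61  0.7   0.06]
0.99 0.39 [-0.58  0.34  1.02  2.1  -0.62  0.7  -0.34]
1.01 0.0 [-0.59  0.35  1.03  2.1  -0.64  0.7  -0.73]
start
0.91 1.57 [-0.42  0.43  0.83  1.87 -0.58  0.79  0.7 ]
0.93 1.18 [-0.4   0.43  0.8   1.87 -0.55  0.79  0.3 ]
0.95 0.0 [-0.38  0.42  0.77  1.86 -0.53  0.78 -0.91]
0.95 0.39 [-0.38  0.42  0.77  1.86 -0.53  0.78 -0.51]
0.95 0.79 [-0.38  0.42  0.77  1.86 -0.53  0.78 -0.11]
```

```bash
python3 - <<'E'
from h import *
n=np.array([-np.sin(.262),0,np.cos(.262)])
fingers.command_gripper(0.0)
bot.move_pose((.4756,.3967,.2),rot((0,0,-1),2.36))
def snap(nm):
    s=bot.read_state(); im=cams.get_image("wrist"); cv2.imwrite(f"pics/{nm}.png",im); np.savez(f"pics/{nm}.npz",position=s["position"],ee_rot=s["ee_rot"])
    print(nm,s["time_s"],np.round(s["position"],4),np.round(s["qpos"],2),s["grip_width"])
    for c in 'grb':
        k,l,st,ce=cv2.connectedComponentsWithStats(mask(im,c))
        for i in range(1,k):
            if st[i,4]>150: print(c,ce[i].round(1),st[i])
snap("w_hs")
bot.move_joints([.22,.477,.022,1.555,-.011,1.109,-.083])
p=np.array([.605,-.179,.105])+.17*n
print(bot.ik(p,rot(-n,np.pi)))
bot.move_pose(p,rot(-n,np.pi))
snap("w_box")
E
python3 -c "
import cv2,numpy as np
cv2.imwrite('pics/two.png',np.hstack([cv2.resize(cv2.imread('pics/%s.png'%f),(400,300)) for f in('w_hs','w_box')]))"
```

```text
w_hs 2.2167 [0.4743 0.399  0.2002] [-0.93  0.45  0.18  1.76 -0.1   0.95  0.08] -0.00019535104431732915
g [227.1  72.8] [210  57  35  33 875]
g [488.7 163.6] [479 153  21  22 377]
g [ 44.1 215.3] [ 38 207  15  18 191]
g [318.  229.1] [302 213  33  34 873]
r [157.3  14.6] [143   1  29  29 627]
r [509.   97.6] [500  87  19  22 343]
r [ 82.4 240.8] [ 76 232  14  18 195]
[ 0.56480129  0.23753952 -0.38441724  1.90988069  0.05327209  0.75429557
  1.73828742]
w_box 6.1417 [ 0.5612 -0.1789  0.2693] [ 0.56  0.24 -0.38  1.91  0.05  0.75  1.74] 0.0002294510663747879
g [315.  277.6] [303 271  25  11 165]
r [316.1 228.9] [ 299  212   35   35 1006]
b [317.5 165.9] [306 154  23  24 414]
```

View pics/two.png

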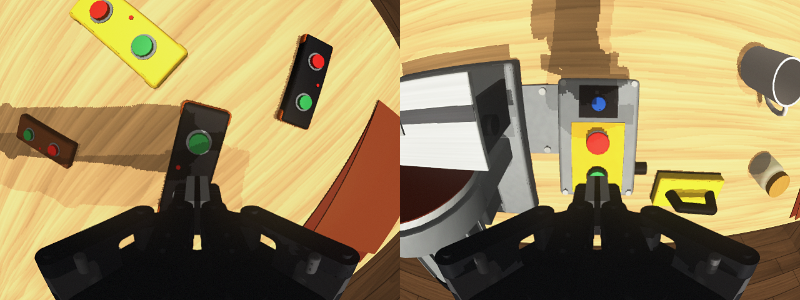

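The wrist views show the handset's green button at (318,229) and the box's blue at (317,166), red at (316,229) and green at (315,278), partly hidden by the fingers. Now I'll compute positions.

Run:
```python
from h import *
L=lambda nm:dict(np.load(f"pics/{nm}.npz"))
hs,bx=L("w_hs"),L("w_box")
g=ray("wrist",318,229.1,hs); print("con wrist",onz(*g,.042).round(4),tri([g,ray("top",184.8,258.7)]))
R={}
for nm,w,t in [("reset",(317.5,165.9),(431,224.3)),("stop",(316.1,228.9),(432.5,202.9))]:
    x,e=tri([ray("wrist",*w,bx),ray("top",*t)]); R[nm]=x; print(nm,x.round(4),np.round(e,4))
d=R["stop"]-R["reset"]; print(np.linalg.norm(d),np.degrees(np.arctan2(d[2],d[0])))
# start on line: top ray at predicted start height
for z in (.115,.12,.125,.13): print(z,onz(*ray("top",434.1,180.8),z).round(4))
s=bot.read_state(); print(s["time_s"],s["position"].round(4),(np.array(s["ee_rot"])[:,2]).round(4),s["wrist_force"].round(2),s["ft_torque"].round(2))
```

```text
con wrist [0.4776 0.398  0.042 ] (array([0.47667727, 0.39742235, 0.04128506]), [np.float64(0.0011533218695648994), np.float64(0.0011533218695648827)])
reset [ 0.5594 -0.1772  0.1008] [0.0009 0.0009]
stop [ 0.607  -0.1781  0.1133] [0.0009 0.0009]
0.04919348216877165 14.624005211214078
0.115 [ 0.6569 -0.1807  0.115 ]
0.12 [ 0.6561 -0.1796  0.12  ]
0.125 [ 0.6553 -0.1784  0.125 ]
0.13 [ 0.6545 -0.1773  0.13  ]
6.1917 [ 0.5613 -0.1789  0.2692] [ 2.591e-01  1.000e-04 -9.659e-01] [-0.01  0.15  0.35] [-0.05  0.29  0.01]
```

```bash
cat >> h.py <<'E'
def press(top,z,stop,over=.012,vel=.008,gap=.012):
    z=np.array(z); top=np.array(top)
    bot.move_straight(top-z*(bot.nose_length+gap),vel=.08)
    bot.wait(.3); f0=np.array(bot.read_state()["wrist_force"])
    hit=bot.move_straight(top-z*(bot.nose_length-over),vel=vel,stop_force=stop)
    s=bot.read_state(); tip=np.array(s["position"])+np.array(s["ee_rot"])[:,2]*bot.nose_length
    print("hit",hit,"t",s["time_s"],"tip",tip.round(4),"depth past est top",round((tip-top)@z,4),"dF",(np.array(s["wrist_force"])-f0).round(2))
    return hit
E
python3 - <<'E'
from h import *
n=np.array([-np.sin(.262),0,np.cos(.262)]); top=np.array([.5594,-.1777,.1008])
bot.move_straight(top+.08*n,rot=rot(-n,np.pi),vel=.12)
press(top,-n,6.5)
bot.move_straight(np.array(bot.read_state()["position"])+.13*n,vel=.12)
s=bot.read_state(); im=cams.get_image("wrist"); cv2.imwrite("pics/w_after.png",im); cv2.imwrite("pics/w_after_c.png",cv2.resize(im[60:360,220:420],None,fx=2,fy=2))
print(s["time_s"],s["position"])
E
```

```text
hit True t 10.6917 tip [ 0.5622 -0.1778  0.0903] depth past est top 0.0109 dF [-3.16  0.69  5.88]
11.925 [ 0.52169309 -0.17761579  0.23920449]
```

View pics/w_after_c.png

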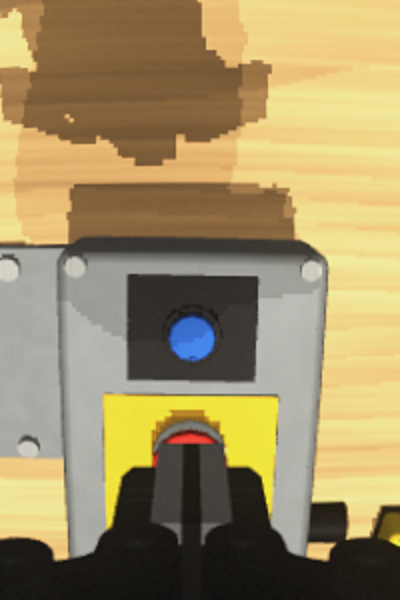

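The press ended at 6.5 N along the axis, well past 4 N, and the crop shows the blue cap centred in its collar. On the way to the handset I'll check with the fixed cameras that the cap dropped 6 mm.

Run:
```python
from h import *
D=np.array([0,0,-1.]); top=np.array([.4770,.3975,.042])
bot.move_joints([.22,.477,.022,1.555,-.011,1.109,-.083])
bot.move_joints([-.93,.45,.18,1.76,-.1,.95,.08])
bot.move_straight(top+[0,0,.1],rot=rot(D,2.36),vel=.12)
for n,bl,rd in (("top",(431,224.3),(432.5,202.9)),("scene",(219.3,259.1),(216.5,265.5))):
    im=cams.get_image(n); cv2.imwrite(f"pics/{n}1.png",im)
    for c,(u,v) in (("b",bl),("r",rd)):
        k,l,st,ce=cv2.connectedComponentsWithStats(mask(im,c)); i=min(range(1,k),key=lambda i:np.hypot(*(ce[i]-(u,v))))
        print(n,c,"before",(u,v),"after",ce[i].round(1),st[i])
s=bot.read_state(); print(s["time_s"],np.round(s["position"],4),np.round(s["wrist_force"],2))
def c4(f,a): return cv2.resize(cv2.imread(f)[a],(380,300),interpolation=cv2.INTER_CUBIC)
a=np.s_[240:300,180:256]
cv2.imwrite("pics/cmp.png",np.hstack([c4("pics/scene0.png",a),c4("pics/scene1.png",a)]))
```

```text
top b before (431, 224.3) after [430.6 223.7] [427 220   8   8  53]
top r before (432.5, 202.9) after [432.4 203. ] [427 197  12  12 111]
scene b before (219.3, 259.1) after [219.3 260.4] [215 259   9   3  18]
scene r before (216.5, 265.5) after [216.4 265.7] [210 262  15   9  88]
16.5833 [0.4777 0.3979 0.143 ] [0.38 1.07 0.06]
```

View pics/cmp.png

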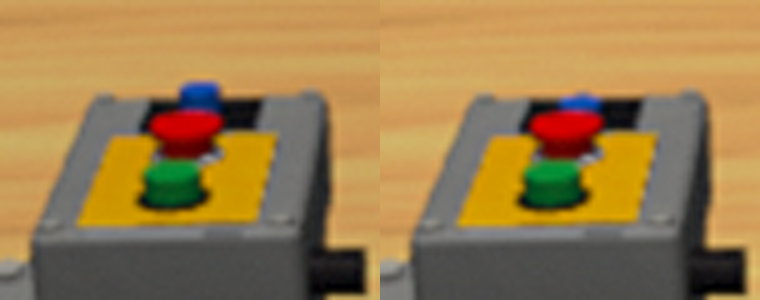

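The blue cap's top edge has dropped about 2 px in the scene view, which fits 6 mm at that distance. Green and red are unchanged. Next is the handset's green button.

Run:
```python
from h import *
D=np.array([0,0,-1.]); top=np.array([.4770,.3975,.042])
press(top,D,6.8,over=.012)
bot.move_straight(np.array(bot.read_state()["position"])+[0,0,.12],vel=.12)
s=bot.read_state(); im=cams.get_image("wrist"); cv2.imwrite("pics/w_hs2.png",im); t=cams.get_image("top"); cv2.imwrite("pics/top2.png",t)
k,l,st,ce=cv2.connectedComponentsWithStats(mask(im,'g'))
for i in range(1,k):
    if st[i,4]>300: print(ce[i].round(1),onz(*ray("wrist",*ce[i],s),.042).round(4))
print(s["time_s"],np.round(s["position"],4))
```

```text
hit True t 19.8167 tip [0.477  0.3975 0.0366] depth past est top 0.0054 dF [-2.09 -0.45  5.21]
[220.8  64.7] [0.3452 0.434  0.042 ]
[500.2 161.5] [0.5346 0.5327 0.042 ]
[318.6 231.8] [0.4782 0.3978 0.042 ]
20.9667 [0.4765 0.3971 0.1807]
```

The handset hasn't moved. The tip went down 5.4 mm, but the axial force read only 5.2 N, close to the 5 N switching level. I'll repeat the press slightly firmer to be sure, still under the stop's 9 N or so.

Run:
```python
from h import *
D=np.array([0,0,-1.]); top=np.array([.4778,.3978,.042])
press(top,D,8.5,over=.009,gap=.008)
bot.move_straight(np.array(bot.read_state()["position"])+[0,0,.16],vel=.15)
s=bot.read_state(); im=cams.get_image("wrist"); cv2.imwrite("pics/w_hs3.png",im)
k,l,st,ce=cv2.connectedComponentsWithStats(mask(im,'g'))
for i in range(1,k):
    if st[i,4]>300: print(ce[i].round(1),onz(*ray("wrist",*ce[i],s),.042).round(4))
print(s["time_s"],np.round(s["position"],4))
c=[cv2.resize(cv2.imread(f"pics/{f}.png"),(400,300)) for f in("w_hs2","w_hs3")]
cv2.imwrite("pics/hs23.png",np.hstack(c))
```

```text
hit True t 24.625 tip [0.4778 0.3978 0.0349] depth past est top 0.0071 dF [ 0.04 -0.66  7.93]
[231.9  72.8] [0.3451 0.4338 0.042 ]
[480.1 157.3] [0.5351 0.5331 0.042 ]
[317.9 219.5] [0.4783 0.3976 0.042 ]
25.8417 [0.4773 0.3974 0.2187]
```

View pics/hs23.png

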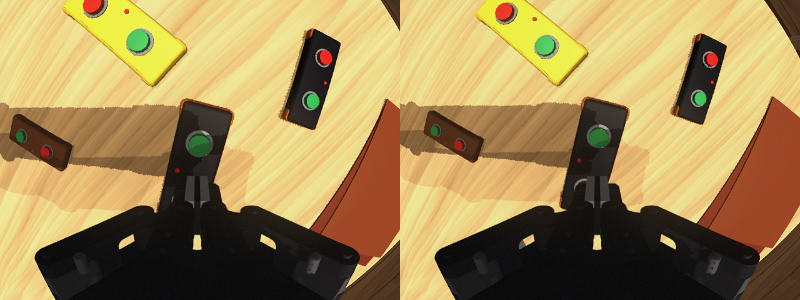

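The second press went 7.1 mm down at 7.9 N, which matches the spring data, and the handset stayed in place (left and right halves agree, green at about (318,220) full scale). The collector is on. Now the sander's start button.

Run:
```python
from h import *
n=np.array([-np.sin(.262),0,np.cos(.262)]); top=np.array([.6564,-.179,.1225])
bot.move_joints([.22,.477,.022,1.555,-.011,1.109,-.083])
bot.move_pose(top+.12*n,rot(-n,np.pi))
press(top,-n,6.5,over=.014,gap=.014)
bot.move_straight(np.array(bot.read_state()["position"])+.13*n,vel=.12)
bot.move_joints([.22,.477,.022,1.555,-.011,1.109,-.083])
bot.move_joints([-.7,.477,.022,1.555,-.011,1.109,-.083])
for f in ("top","scene"): cv2.imwrite(f"pics/{f}3.png",cams.get_image(f))
s=bot.read_state(); print(s["time_s"],np.round(s["position"],3),np.round(s["wrist_force"],2))
def c4(f,a): return cv2.resize(cv2.imread(f)[a],(380,300),interpolation=cv2.INTER_CUBIC)
a=np.s_[240:300,180:256]; b=np.s_[100:360,60:389]
cv2.imwrite("pics/fin.png",np.hstack([c4("pics/scene3.png",a),c4("pics/top3.png",b)]))
```

```text
hit True t 33.5083 tip [ 0.6582 -0.179   0.1157] depth past est top 0.007 dF [-2.9   0.9   8.31]
38.525 [0.561 0.376 0.256] [ 0.19  0.73 -0.49]
```

View pics/fin.png

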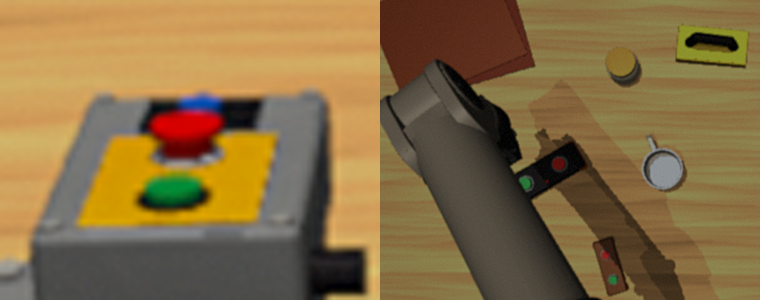

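The final views show the sander's green button down, at crop (175,190), and the blue one still in. The red mushroom is still up, and the handset, mug, jar and block are where they were. The arm is clear of everything, so I'm handing in.

```bash
python3 -c "
from workcell import sign_off
print(sign_off())"
```

```text
the job is handed in; nothing more can be done
None
```

I pressed the blue breaker home, then the handset's green button (twice, because the first press was marginal), then the sander's green start fully in, and handed the job in at about 38.5 s with the red buttons untouched and nothing else moved.

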